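# Exchange the run-down cells of the light bar with the charged ones

### The arm

A 6-joint arm with a two-finger parallel gripper is mounted at the origin on a cart in front of the work surface, level with it; the furniture and walls round the work are solid. World frame = base frame: x ahead of the robot, y to its left, z up, the work surface at z = 0. Lengths are in mm, angles in rad, forces in N, time in s.
With the tool pointing down it reaches from about 350 to 775 mm from the base axis. Payload 7.3 kg.
Tool frame: the origin (TCP) lies at the very end of the fingers, on their centre line; the grasp point (between the pads) lies behind it (bot.grip_point_offset is the z of the grasp point in the tool frame, in mm); z points along the fingers, y is the line along which they close (so a half turn about z gives the same grasp; the last joint's range is limited). The gripper opens to 92 mm and grips with 3 to 60 N. Pads are 19 mm wide; open, the fingers measure 130 mm over their backs; the gripper's body (75 mm by 190 mm) begins 47 mm behind the grasp point.
Start: joints at [1.068, 0.342, 1.524, -0, 1.275, -0.146], TCP at [183.357, 491.96, 226.741] pointing down, gripper open.
Joint ranges: [-2.53, 2.53], [-0.77, 2.02], [0.04, 2.7], [-1, 4.14], [0.28, 2.66], [-3.11, 3.11]. Speed limits (rad/s): [2.57, 2.57, 3.14, 3.14, 3.14, 3.14].

### API

Orientations are given as [roll, pitch, yaw] about the fixed x, y, z axes, in that order (R = Rz(yaw) Ry(pitch) Rx(roll)).
In Python, from plant import bot gives the robot as it stands. The module is installed in compiled form; this text tells all that it offers.
- The arm moves only by the shell command python3 -m crank 'ROWS'. ROWS is JSON, a list that holds one entry, the list of rows, each a list of 5 numbers: the opening, from 0 (shut) to 1 (fully open), then the shift along the tool's x, y, z in cm, then the turn about the tool's z in degrees. In form: [[[claw, x, y, z, turn], ...]]. A call has exactly 10 rows; each row is the pose to reach, as a shift and turn from the pose commanded when the call began, along the tool's axes at that moment; what a row does not reach only later rows make up. A row lasts 1/10 s, in which the tool goes at most 50 mm and 8.59 degrees, less where a joint would pass 70% of its speed; a pose out of reach is approached as far as the arm can. A call with a gripper value outside its range is refused whole. The fingers move at their own pace and stop on an object; the grip force is fixed at half the most. Time passes only in rows, so rows that repeat a pose let the fingers close, or fill a call up. It gives the time, the measured TCP pose, the force, the opening and the grip force at its end, in the units of the state.
- bot.get_obs(): the state, without advancing time (a new reading comes with each control period).
- bot.capture(name): name is "side" or "top"; returns (picture, depth): 420x560x3 uint8, red, green, blue; 420x560 float32, mm along the optical axis (not along the pixel's ray), 0 where there is no reading.
- bot.calibration(name): a dict with "vertical_fov" (degrees; the focal length in pixels is half the picture's height over the tangent of half this angle, whatever the lens; pixels are square), "cx", "cy" (the principal point, pixels), "rvec" (rotation vector, rad) and "tvec" (3), from world to camera coordinates, as OpenCV has them. Camera axes: x right, y down, z forward; pixel columns grow to the right and rows downward; lengths in mm; the calibration is good to about 2 mm. A picture is of the moment at which its call begins. calibration takes no time and is no camera call.
- bot.close_job(): hands the job in; it is judged then, once.
The state is a dict: "time": time; "joint_positions": joint angles; "dq": joint speeds; "tau": joint torques, N m; "tool_pos": TCP position; "tcp_rot": TCP orientation; "contact_force": force on the tool from outside, world axes, zero at the start; "moment": the same for the moment, N m; "grip_width": finger opening in mm; "finger_force": force on a finger pad.
Only numpy, scipy, OpenCV 4.12 (cv2) and the standard library are available. Lean on these libraries where they do the work, as an engineer would, in place of code of your own. Each camera call takes 0.05 s, during which the arm holds its last target. There are 200 camera calls.

### The job

The white under-shelf light has run down: exchange its two cells with the two charged ones in the grey charger, so that the charged cells lie in the light and the run-down ones in the charger. Each cell must lie fully down in a bay of its own, with its copper end the same way as the cell it replaces, and all bays are full, so a cell will have to wait on a free patch of the desk. Do not tip or push the coffee glass.

Things in the scene. Friction and masses are not known exactly. Their poses are not given: they have to be found in the camera images.
- charger: Grey two-bay cell charger, 124 (x) x 106 (y) x 26 mm, immovable. Origin: middle of its underside. Bays side by side, middles at x = -12, y = +23 and -23 mm. Each takes a cell along x, copper end to +x (brass contact; coil spring at -x). Bay floor, under the cell, 12 mm above the desk; cell tops 26 mm above it. Clips beside the cell's ends: 17 mm apart at the floor, 26 mm at their top, 9 mm up.
- light_bar: White light bar, lens down, cover off, 206 (x) x 54 (y) x 25 mm, immovable. Origin: middle of its underside. Bays end to end, middles at x = +36 and -36, y = 0 mm. Each takes a cell along x, copper end to +x (brass contact; coil spring at -x). Floor and clips as in the charger. In both, end contacts are 54 mm apart at the floor, 62 mm 12 mm up; beside a cell's middle 30 mm all is open for fingers.
- charged_a: Charged cell, starts in either bay of the charger. AA cell, 14 mm diameter, 50 mm long, lying, 15 to 35 g, does not roll; black, the last third copper = plus end. Origin: middle of the underside; y axis along its length to the copper end, z up. All four cells look alike; the holder they start in tells them apart.
- charged_b: The other charged cell, starts in the other bay of the charger. AA cell, 14 mm diameter, 50 mm long, lying, 15 to 35 g, does not roll; black, the last third copper = plus end. Origin: middle of the underside; y axis along its length to the copper end, z up. All four cells look alike; the holder they start in tells them apart.
- spent_a: Run-down cell, starts in either bay of the light bar. AA cell, 14 mm diameter, 50 mm long, lying, 15 to 35 g, does not roll; black, the last third copper = plus end. Origin: middle of the underside; y axis along its length to the copper end, z up. All four cells look alike; the holder they start in tells them apart.
- spent_b: The other run-down cell, starts in the other bay of the light bar. AA cell, 14 mm diameter, 50 mm long, lying, 15 to 35 g, does not roll; black, the last third copper = plus end. Origin: middle of the underside; y axis along its length to the copper end, z up. All four cells look alike; the holder they start in tells them apart.
- coffee_glass: Bystander: clear glass of milky coffee, 78 mm wide, 88 mm high, standing behind the work; origin: middle of its underside, z up. Other small things lie about; the strip of desk in front of the holders, x = 0.39 to 0.46 m, y = -0.12 to 0.08 m, is always bare.
Mind the look-alikes: they are no part of the job. What is shaped like the spent_b but blue is not meant.

How it is judged (in metres and radians):
At the end, for the whole second after the job is handed in: Charged cells in the light bar, run-down cells in the charger, one to a bay (either bay): within 8 mm of the bay's middle, underside within 3 mm of its floor, within 0.25 rad of its line, level within 0.12 rad, copper end towards the brass contact, released, at rest ((((x of charged_a in the frame of light_bar between 0.028 and 0.044 m and y of charged_a in the frame of light_bar between -0.008 and 0.008 m and z of charged_a in the frame of light_bar between 0.009 and 0.0155 m and angle between the y axis of charged_a and the x axis of light_bar, either way round below 0.25 rad and y of light_bar in the frame of charged_a below 0 m) and (x of charged_b in the frame of light_bar between -0.044 and -0.028 m and y of charged_b in the frame of light_bar between -0.008 and 0.008 m and z of charged_b in the frame of light_bar between 0.009 and 0.0155 m and angle between the y axis of charged_b and the x axis of light_bar, either way round below 0.25 rad and y of light_bar in the frame of charged_b above 0 m)) or ((x of charged_a in the frame of light_bar between -0.044 and -0.028 m and y of charged_a in the frame of light_bar between -0.008 and 0.008 m and z of charged_a in the frame of light_bar between 0.009 and 0.0155 m and angle between the y axis of charged_a and the x axis of light_bar, either way round below 0.25 rad and y of light_bar in the frame of charged_a above 0 m) and (x of charged_b in the frame of light_bar between 0.028 and 0.044 m and y of charged_b in the frame of light_bar between -0.008 and 0.008 m and z of charged_b in the frame of light_bar between 0.009 and 0.0155 m and angle between the y axis of charged_b and the x axis of light_bar, either way round below 0.25 rad and y of light_bar in the frame of charged_b below 0 m))) and (((x of spent_a in the frame of charger between -0.02 and -0.004 m and y of spent_a in the frame of charger between 0.015 and 0.031 m and z of spent_a in the frame of charger between 0.009 and 0.0155 m and angle between the y axis of spent_a and the x axis of charger, either way round below 0.25 rad and y of charger in the frame of spent_a above 0 m) and (x of spent_b in the frame of charger between -0.02 and -0.004 m and y of spent_b in the frame of charger between -0.031 and -0.015 m and z of spent_b in the frame of charger between 0.009 and 0.0155 m and angle between the y axis of spent_b and the x axis of charger, either way round below 0.25 rad and y of charger in the frame of spent_b above 0 m)) or ((x of spent_a in the frame of charger between -0.02 and -0.004 m and y of spent_a in the frame of charger between -0.031 and -0.015 m and z of spent_a in the frame of charger between 0.009 and 0.0155 m and angle between the y axis of spent_a and the x axis of charger, either way round below 0.25 rad and y of charger in the frame of spent_a above 0 m) and (x of spent_b in the frame of charger between -0.02 and -0.004 m and y of spent_b in the frame of charger between 0.015 and 0.031 m and z of spent_b in the frame of charger between 0.009 and 0.0155 m and angle between the y axis of spent_b and the x axis of charger, either way round below 0.25 rad and y of charger in the frame of spent_b above 0 m))) and linear speed of each of charged_a, charged_b, spent_a, spent_b below 0.02 m/s and angle between each of charged_a, charged_b, spent_a, spent_b's own z axis and vertical below 0.12 rad); the robot touches nothing.
It fails at once if the coffee glass is tipped or pushed more than 20 mm (angle between coffee_glass's own z axis and vertical above 0.25 rad or distance of coffee_glass from where it was at the start of the episode above 0.02 m).
It also fails if it takes over 112 s, if anything falls off the work surface, if the arm or the gripper's body presses on something with over 40 N, if the wrist force passes 120 N, or if a joint passes its speed limit or range.

## Working session

There is one attempt and no reset: what is moved stays moved. The work goes in short steps, Python scripts to look and compute and a shell command to move; the robot and the scene stay as the last step left them, time stands still between calls to the robot, and variables do not carry over. Pictures are saved under pics/ and viewed, at most 14 in all, crops included, and the job is handed in when it is done.

```bash
mkdir -p pics; cat > h.py <<'E'
import numpy as np, cv2
from plant import bot
def cal(n):
    c=bot.calibration(n); f=210/np.tan(np.radians(c["vertical_fov"])/2)
    K=np.array([[f,0,c["cx"]],[0,f,c["cy"]],[0,0,1]]); R=cv2.Rodrigues(np.array(c["rvec"],float))[0]
    return K,R,np.array(c["tvec"],float).ravel(),c
def cloud(n,d):
    K,R,t,_=cal(n); v,u=np.mgrid[:420,:560]
    p=np.stack([(u-K[0,2])/K[0,0]*d,(v-K[1,2])/K[1,1]*d,d],-1)
    return (p-t)@R
def onplane(n,u,v,z):
    K,R,t,_=cal(n); r=R.T@np.linalg.solve(K,[u,v,1]); c=-R.T@t
    return c+r*(z-c[2])/r[2]
def snap(n,name):
    im,d=bot.capture(n); cv2.imwrite(f"pics/{name}.png",im[...,::-1]); np.savez(f"pics/{name}.npz",im=im,d=d); return im,d
E
python3 - <<'E'
from h import *
for n in("top","side"):
    snap(n,n+"0"); print(cal(n)[3], -cal(n)[1].T@cal(n)[2])
o=bot.get_obs();print(o["tool_pos"],o["tcp_rot"],o["grip_width"],bot.grip_point_offset,o["time"])
E
```

```text
{'vertical_fov': 51.156328379970184, 'cx': 274.5958500336088, 'cy': 205.1112178076177, 'rvec': array([ 2.1215273 , -2.13091263,  0.13113138]), 'tvec': array([ 50.12889946, 621.39033865, 863.30734429])} [480.93600371  18.91516449 949.88483887]
{'vertical_fov': 44.84230262808822, 'cx': 282.3927379707627, 'cy': 214.64905468221238, 'rvec': array([ 2.51354164,  0.07395813, -0.03145254]), 'tvec': array([-631.0694131 ,   28.13751493, 1035.41989273])} [ 669.89876498 -545.35626215  851.44399121]
[183.17945667 491.62927718 226.12218863] [-3.14023697e+00 -1.77627520e-04  2.78480771e+00] 91.88338781861465 -18.8 0.1
```

View pics/top0.png

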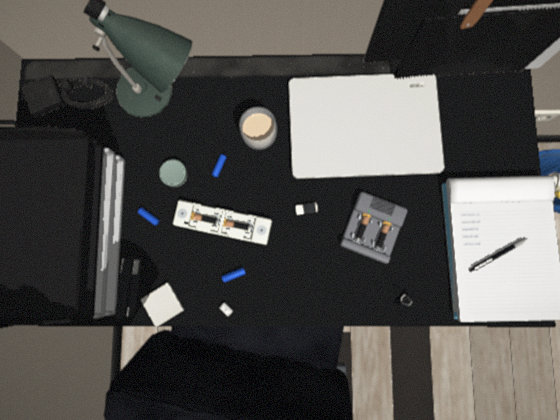

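View pics/side0.png

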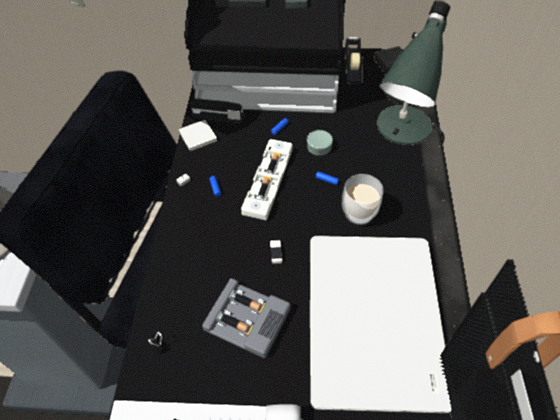

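The top view shows the light bar around pixel (222,222), the charger around (375,228) and the glass at (258,127). The arm is out of the picture. Next I'll enlarge the holders.

```bash
python3 - <<'E'
from h import *
T=np.load("pics/top0.npz");S=np.load("pics/side0.npz")
def crop(im,u,v,w,h,k=4): return cv2.resize(im[v:v+h,u:u+w],None,fx=k,fy=k,interpolation=cv2.INTER_CUBIC)
a=crop(T["im"],165,190,112,64,7);cv2.imwrite("pics/c1.png",a[...,::-1])
a=np.hstack([crop(T["im"],335,185,80,85,5),crop(S["im"],200,275,95,85,4)[:340].copy() if 0 else cv2.resize(S["im"][275:360,200:280],None,fx=5,fy=5,interpolation=cv2.INTER_CUBIC)]);cv2.imwrite("pics/c2.png",a[...,::-1])
# cloud: holder bodies
P=cloud("top",T["d"])
for nm,(u0,u1,v0,v1) in dict(light=(170,275,195,248),charger=(338,412,188,266)).items():
    Q=P[v0:v1,u0:u1].reshape(-1,3); c=T["im"][v0:v1,u0:u1].reshape(-1,3).astype(int)
    m=(Q[:,2]>6)&(Q[:,2]<40); r=cv2.minAreaRect(Q[m,:2].astype(np.float32)); print(nm,r, np.percentile(Q[m,2],[5,50,90,98]), np.median(Q[Q[:,2]<5,2]))
E
```

```text
light ((612.1214599609375, 157.00059509277344), (205.75454711914062, 99.23322296142578), 77.85734558105469) [10.50671582 21.90318323 26.9433203  28.5922447 ] 0.45349485930872635
charger ((583.9572143554688, -163.57118225097656), (105.92939758300781, 138.70333862304688), 67.99241638183594) [10.64418683 22.62317276 27.31299333 28.97042492] 0.37303655394564234
```

View pics/c1.png

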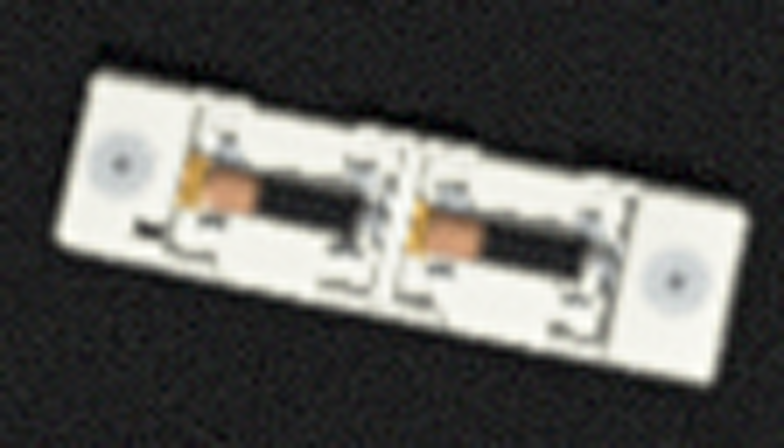

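View pics/c2.png

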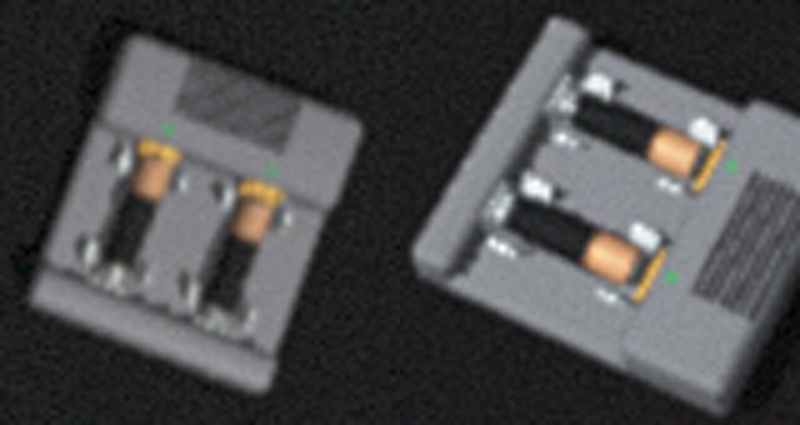

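Both light-bar cells have copper to the left (+y side) and both charger cells have copper upward (+x side). Next: copper and cell centroids in both views, triangulated, plus fitted outlines.

```bash
python3 - <<'E'
from h import *
D={n:np.load(f"pics/{n}0.npz") for n in("top","side")}
def blobs(n,box):
    u0,u1,v0,v1=box; im=D[n]["im"].astype(int); r,g,b=im[...,0],im[...,1],im[...,2]
    m=((r-b>50)&(b>0.42*r)&(r>110)).astype(np.uint8); k=np.zeros_like(m);k[v0:v1,u0:u1]=1;m*=k
    N,_,st,ce=cv2.connectedComponentsWithStats(m)
    return [(ce[i],st[i,4]) for i in range(1,N) if st[i,4]>8]
B={"light":{"top":(170,275,195,248),"side":(238,298,135,222)},"chg":{"top":(338,412,188,266),"side":(200,295,275,358)}}
def line(n,uv):
    K,R,t,_=cal(n); r=R.T@np.linalg.solve(K,[*uv,1]); return -R.T@t,r/np.linalg.norm(r)
for h in B:
    L={n:blobs(n,B[h][n]) for n in D}
    for n in L: print(h,n,[(c.round(1),a) for c,a in L[n]])
    for a,_ in L["top"]:
        for s,_ in L["side"]:
            (c1,r1),(c2,r2)=line("top",a),line("side",s)
            x=np.linalg.lstsq(np.c_[r1,-r2],c2-c1,rcond=None)[0]; p,q=c1+x[0]*r1,c2+x[1]*r2
            if np.linalg.norm(p-q)<8: print("  tri",((p+q)/2).round(1),"gap",np.linalg.norm(p-q).round(1))
# white/grey outline at z=25/26
for h,n in(("light","top"),("light","side"),("chg","top")):
    u0,u1,v0,v1=B[h][n]; im=D[n]["im"].astype(int)[v0:v1,u0:u1]
    m=(im.min(-1)>(150 if h=="light" else 45)).astype(np.uint8)
    c=max(cv2.findContours(m,0,1)[0],key=cv2.contourArea)[:,0]+[u0,v0]
    w=np.array([onplane(n,u,v,25)[:2] for u,v in c],np.float32); print(h,n,cv2.minAreaRect(w))
# dark cell axis from top view, dark+copper
for n in("top","side"):
  for h in B:
    u0,u1,v0,v1=B[h][n]; im=D[n]["im"].astype(int)[v0:v1,u0:u1]
    m=(im.max(-1)<42).astype(np.uint8); N,_,st,ce=cv2.connectedComponentsWithStats(m)
    print(n,h,[( (ce[i]+[u0,v0]).round(1), onplane(n,*(ce[i]+[u0,v0]),24).round(1)[:2], st[i,4]) for i in range(1,N) if 25<st[i,4]<200])
E
```

```text
light top [(array([195.1, 216.6]), np.int32(59)), (array([227.6, 223.3]), np.int32(55))]
light side [(array([275.3, 155. ]), np.int32(41)), (array([265.4, 179.1]), np.int32(42))]
  tri [603.1 220.2  16.7] gap 0.5
  tri [587.3 149.1  17.8] gap 0.9
chg top [(array([366. , 218.4]), np.int32(61)), (array([386.1, 226.3]), np.int32(67))]
chg side [(array([254.3, 305. ]), np.int32(64)), (array([261.6, 307.6]), np.int32(20)), (array([241.5, 326.1]), np.int32(73)), (array([249.5, 329.7]), np.int32(23))]
  tri [ 593.5 -146.1   22.1] gap 5.3
  tri [ 600.5 -146.6    9.7] gap 6.1
  tri [ 575.8 -187.6   23. ] gap 6.5
  tri [ 583.1 -189.1    8.2] gap 5.6
light top ((590.025634765625, 161.0200653076172), (205.43055725097656, 55.09751892089844), 77.83465576171875)
light side ((591.5579223632812, 150.604248046875), (215.8841094970703, 57.1672248840332), 77.80947875976562)
chg top ((576.869873046875, -160.3046112060547), (108.82450866699219, 128.16983032226562), 67.89897155761719)
top light [(array([208.6, 218.8]), array([596.8, 189.3]), np.int32(39)), (array([240.6, 225.1]), array([583. , 120.7]), np.int32(39))]
top chg [(array([359.6, 230.3]), array([ 570.5, -130.8]), np.int32(55)), (array([379.9, 238.6]), array([ 552.9, -172.4]), np.int32(58))]
side light [(array([272.1, 164.8]), array([598.9, 184.7]), np.int32(41)), (array([262.9, 189.4]), array([584.7, 115.5]), np.int32(45))]
side chg [(array([242.5, 299.3]), array([ 569.2, -138.1]), np.int32(65)), (array([229.8, 320.2]), array([ 551.3, -179.4]), np.int32(74))]
```

```bash
python3 -m crank '[[[0.33,-5,-3.8,0,1.7],[0.33,-9,-6.9,0,1.7],[0.33,-13,-10,0,1.7],[0.33,-17,-13.1,0,1.7],[0.33,-21,-16.1,0,1.7],[0.33,-25,-19.2,0,1.7],[0.33,-29,-22.3,0,1.7],[0.33,-33,-25.4,0,1.7],[0.33,-37,-28.4,0,1.7],[0.33,-40,-30.8,0,1.7]]]'
python3 - <<'E'
from h import *
T=np.load("pics/top0.npz");P=cloud("top",T["d"])
print("box",np.percentile(P[150:300,30:95,2],[50,98]),"glass",P[118:140,250:268].reshape(-1,3).mean(0), "laptop",P[130,365])
o=bot.get_obs();print(o["tool_pos"],o["tcp_rot"],o["joint_positions"])
E
```

```text
time: 1.1
tool_pos: [448.7, 65.8, 226.6]
tcp_rot: [3.141, -0.0, 2.755]
contact_force: [1.1, 1.3, -0.1]
grip_width: 30.3
finger_force: 0.0
box [172.13956356 179.22155114] glass [783.23804823  80.59355392  62.33164872] laptop [ 789.89942806 -149.38072988   24.05018379]
[448.66340459  65.81921312 226.61256338] [ 3.14138404e+00 -1.56227588e-04  2.75491401e+00] [-2.38042993e-02  2.10991773e-01  1.70785614e+00  2.66458029e-04
  1.22281676e+00 -1.20801284e+00]
```

```bash
cat >> h.py <<'E'
def go(x,y,z,yawdeg,):
    "shift in cm + turn from present measured pose"
    o=bot.get_obs(); p=o["tool_pos"]; w=o["tcp_rot"][2]
    d=np.array([x,y,z])-p; t=np.degrees(w)-yawdeg; t=(t+180)%360-180
    print("cm/deg:",np.round([(np.cos(w)*d[0]+np.sin(w)*d[1])/10,(np.sin(w)*d[0]-np.cos(w)*d[1])/10,-d[2]/10,t],2))
E
python3 -c "
from h import *
go(577.5,-138,60,157.9)"
```

```text
cm/deg: [-19.62 -14.02  16.66  -0.06]
```

```bash
python3 -m crank '[[[0.33,-3,-2.1,2,0],[0.33,-6,-4.3,4,0],[0.33,-9,-6.4,6,0],[0.33,-12,-8.6,8,0],[0.33,-15,-10.7,10,0],[0.33,-18,-12.9,13,0],[0.33,-19.6,-14,15,0],[0.33,-19.6,-14,16.7,0],[0.33,-19.6,-14,16.7,0],[0.33,-19.6,-14,16.7,0]]]'
python3 - <<'E'
from h import *
(a,_),(b,_)=snap("top","top1"),snap("side","side1")
f=lambda im,u,v:cv2.resize(im[v:v+100,u:u+80],None,fx=5,fy=5,interpolation=cv2.INTER_CUBIC)
cv2.imwrite("pics/c3.png",np.hstack([f(a,335,175),f(b,200,260)])[...,::-1])
o=bot.get_obs();print(o["tool_pos"])
for n in("top","side"):
    K,R,t,_=cal(n)
    w=np.radians(67.9);p=np.array(o["tool_pos"]);e=np.array([np.cos(w),np.sin(w),0])
    for q in(p-15*e,p,p+15*e,p-34*e,p+34*e):
        c=K@(R@q+t);print(n,(c[:2]/c[2]).round(1))
E
```

```text
time: 2.1
tool_pos: [576.5, -135.5, 59.6]
tcp_rot: [3.141, -0.001, 2.755]
contact_force: [-0.3, 0.0, 0.5]
grip_width: 30.1
finger_force: 0.0
[ 577.31758771 -135.47895009   60.86287094]
top [371.8 227.9]
top [364.8 225.2]
top [357.8 222.5]
top [380.7 231.4]
top [348.9 219. ]
side [241.8 295.6]
side [245.9 288.6]
side [249.9 281.7]
side [236.5 304.8]
side [254.9 273.1]
```

View pics/c3.png

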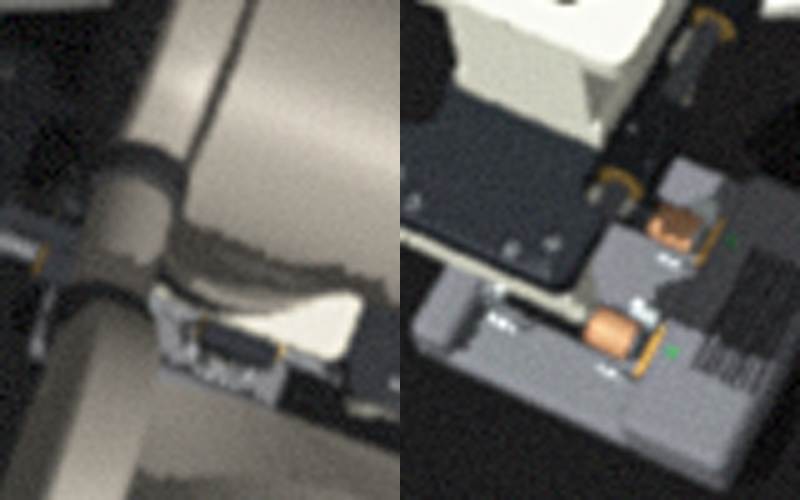

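The top view is blocked by the forearm. In the side view the fingers straddle the far cell, with tips near (257,280) and (241,303). I'll register the side camera to the robot from the depth of the fingers and of the holders.

```bash
python3 - <<'E'
from h import *
S=np.load("pics/side1.npz");P=cloud("side",S["d"]).reshape(-1,3)
o=bot.get_obs();p=np.array(o["tool_pos"]);w=o["tcp_rot"][2]
ax=np.array([np.cos(w),np.sin(w),0]);ay=np.array([np.sin(w),-np.cos(w),0])
d=P-p; q=np.c_[d@ax,d@ay,d[:,2]]
m=(abs(q[:,0])<25)&(abs(q[:,1])<60)&(q[:,2]>-8)&(q[:,2]<45)&(S["d"].ravel()>0)
print(p,m.sum())
for z0 in(-8,-4,0,5,10,20,30):
    k=m&(q[:,2]>=z0)&(q[:,2]<z0+(4 if z0<0 else 5 if z0<10 else 10))
    for s in(-1,1):
        k2=k&(s*q[:,1]>0)
        if k2.sum()>2:print(z0,s,k2.sum(),np.percentile(q[k2,0],[3,97]).round(1),np.percentile(q[k2,1],[3,97]).round(1))
# clouds of holders in both cameras: top faces
for n,f in(("top","top0"),("side","side0")):
    D=np.load(f"pics/{f}.npz");P=cloud(n,D["d"]).reshape(-1,3);im=D["im"].reshape(-1,3).astype(int)
    for h,c,yaw,L,W,zz in(("light",(590,160),77.85,103,27,25),("chg",(577,-160),-22.1,62,53,26)):
        a=np.radians(yaw);e=P[:,:2]-c;x=e@[np.cos(a),np.sin(a)];y=e@[-np.sin(a),np.cos(a)]
        m=(abs(P[:,2]-zz+1)<9)&(abs(x)<L+20)&(abs(y)<W+20)&(D["d"].ravel()>0)
        if h=="light":m&=im.min(1)>140
        else:m&=(im.min(1)>45)
        print(n,h,m.sum(),"x",np.percentile(x[m],[1,99]).round(1),"y",np.percentile(y[m],[1,99]).round(1),"z med",np.median(P[m,2]).round(1))
        t=m&((abs(x)>75)if h=="light" else (x>30)); print("   end-face z",np.median(P[t,2]).round(1), "desk",np.median(P[(abs(x)<L+30)&(abs(x)>L+12)&(abs(y)<W),2]).round(1))
E
```

```text
[ 577.31758771 -135.47895009   60.86287094] 37
0 -1 3 [-11.3 -11.1] [-23.4 -20.5]
20 1 6 [-6.2 -2.4] [13.8 14.8]
30 -1 4 [-10.2  -6. ] [-34.8 -34. ]
30 1 4 [-9.5 -7. ] [13.1 16. ]
top light 1180 x [-100.4  102.6] y [-26.   26.9] z med 24.5
   end-face z 25.4 desk 0.3
top chg 1741 x [-60.6  61.4] y [-51.7  51. ] z med 25.0
   end-face z 26.3 desk 0.5
side light 989 x [-104.9   98.9] y [-28.5  24.5] z med 22.9
   end-face z 23.9 desk -0.9
side chg 2334 x [-56.7  65.3] y [-55.8  46.3] z med 24.3
   end-face z 25.4 desk -0.5
```

```bash
python3 -c "
from h import *
go(575.7,-137.6,15,157.9)"
```

```text
cm/deg: [ 0.07 -0.26  4.59 -0.01]
```

```bash
python3 -m crank '[[[0.33,0,-0.25,0.6,0],[0.33,0,-0.25,1.3,0],[0.33,0,-0.25,2,0],[0.33,0,-0.25,2.8,0],[0.33,0,-0.25,3.6,0],[0.33,0,-0.25,4.3,0],[0.33,0,-0.25,4.5,0],[0.33,0,-0.25,4.5,0],[0.2,0,-0.25,4.5,0],[0.2,0,-0.25,4.5,0]]]'
python3 -m crank '[[[0.17,0,0,0,0],[0.15,0,0,0,0],[0.13,0,0,0,0],[0.1,0,0,0,0],[0.05,0,0,0,0],[0.05,0,0,0,0],[0.05,0,0,0,0],[0.05,0,0,0,0],[0.05,0,0,0,0],[0.05,0,0,0,0]]]'
python3 -c "
from h import *
o=bot.get_obs();print(o['tool_pos'],o['contact_force'],o['moment'])"
```

```text
time: 3.2
tool_pos: [576.2, -138.2, 15.1]
tcp_rot: [3.141, 0.001, 2.755]
contact_force: [-0.1, 0.5, 0.4]
grip_width: 20.4
finger_force: 0.0
time: 4.2
tool_pos: [576.1, -138.1, 15.0]
tcp_rot: [3.141, 0.0, 2.755]
contact_force: [0.2, 0.4, 5.8]
grip_width: 14.1
finger_force: 30.0
[ 576.08290774 -138.06389227   14.97728004] [0.21980549 0.36562511 5.76796807] [ 0.2396473  -0.00792614  0.00786834]
```

```bash
python3 -m crank '[[[0.05,0,0,-0.5,0],[0.05,0,0,-1.2,0],[0.05,0,0,-2.2,0],[0.05,0,0,-3.5,0],[0.05,0,0,-5,0],[0.05,0,0,-6,0],[0.05,0,0,-6,0],[0.05,0,0,-6,0],[0.05,0,0,-6,0],[0.05,0,0,-6,0]]]'
python3 -c "
from h import *
o=bot.get_obs();print(o['contact_force']);go(425,-20,3.5,157.9)"
```

```text
time: 5.2
tool_pos: [575.5, -137.9, 74.0]
tcp_rot: [3.142, -0.001, 2.755]
contact_force: [-1.0, -1.1, -0.9]
grip_width: 14.3
finger_force: 30.0
[-0.9717267  -1.07314909 -0.93465906]
cm/deg: [18.38  5.25  7.05 -0.04]
```

```bash
python3 -m crank '[[[0.05,3,0.9,0,0],[0.05,7,2,0,0],[0.05,11,3.1,0,0],[0.05,15,4.3,0,0],[0.05,18.4,5.2,1,0],[0.05,18.4,5.2,3,0],[0.05,18.4,5.2,5,0],[0.05,18.4,5.2,6.2,0],[0.05,18.4,5.2,6.8,0],[0.05,18.4,5.2,7.1,0]]]'
python3 -m crank '[[[0.05,0,0,0,0],[0.25,0,0,0,0],[0.33,0,0,0,0],[0.33,0,0,0,0],[0.33,0,0,0,0],[0.33,0,0,-1,0],[0.33,0,0,-3,0],[0.33,0,0,-6,0],[0.33,0,0,-9,0],[0.33,0,0,-10,0]]]'
python3 -c "
from h import *
go(598.5,193.9,60,257.85)"
```

```text
time: 6.2
tool_pos: [424.8, -20.5, 3.2]
tcp_rot: [-3.141, -0.001, 2.755]
contact_force: [-0.5, -0.1, 0.1]
grip_width: 14.0
finger_force: 30.0
time: 7.2
tool_pos: [426.5, -20.8, 106.8]
tcp_rot: [3.141, 0.005, 2.755]
contact_force: [-0.6, -0.4, 0.1]
grip_width: 30.5
finger_force: 0.0
cm/deg: [ -7.84  26.37   4.68 -99.99]
```

```bash
python3 -m crank '[[[0.33,-0.8,2.6,0,-8],[0.33,-1.6,5.2,0,-16],[0.33,-2.4,8,0,-24],[0.33,-3.2,11,0,-32],[0.33,-4,14,0,-40],[0.33,-5,17,0,-48],[0.33,-6,20,0,-56],[0.33,-7,23,0,-64],[0.33,-7.8,26.3,0,-72],[0.33,-7.8,26.3,0,-80]]]'
python3 -c "
from h import *
go(598.5,193.9,50,257.85)"
```

```text
time: 8.2
tool_pos: [597.8, 196.7, 103.0]
tcp_rot: [-3.141, 0.002, -2.124]
contact_force: [-0.1, -0.8, -0.9]
grip_width: 30.5
finger_force: 0.0
cm/deg: [  0.21  -0.2    5.3  -19.52]
```

```bash
python3 -m crank '[[[0.33,0,0,1,-8],[0.33,0.1,-0.1,3,-16],[0.33,0.2,-0.2,4.5,-19.5],[0.33,0.2,-0.2,5.3,-19.5],[0.33,0.2,-0.2,5.3,-19.5],[0.33,0.2,-0.2,5.3,-19.5],[0.33,0.2,-0.2,5.3,-19.5],[0.33,0.2,-0.2,5.3,-19.5],[0.33,0.2,-0.2,5.3,-19.5],[0.33,0.2,-0.2,5.3,-19.5]]]'
python3 - <<'E'
from h import *
b,_=snap("side","side2")
cv2.imwrite("pics/c4.png",cv2.resize(b[120:230,220:320],None,fx=5,fy=5,interpolation=cv2.INTER_CUBIC)[...,::-1])
go(598.5,193.9,15,257.85)
E
```

```text
time: 9.2
tool_pos: [597.2, 191.0, 51.1]
tcp_rot: [-3.141, 0.0, -1.792]
contact_force: [0.7, 0.1, -0.7]
grip_width: 30.3
finger_force: 0.0
cm/deg: [-0.32 -0.07  3.6  -0.5 ]
```

View pics/c4.png

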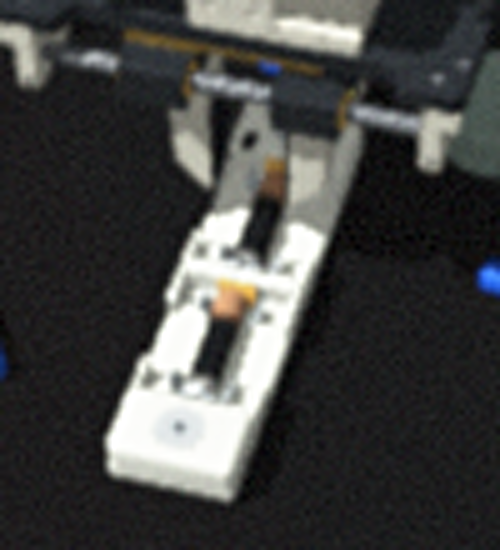

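In the side view the fingers straddle the far cell (crop (265,190)) cleanly. Descending.

```bash
python3 -m crank '[[[0.33,-0.2,0,0.6,-0.5],[0.33,-0.2,0,1.2,-0.5],[0.33,-0.2,0,1.8,-0.5],[0.33,-0.2,0,2.5,-0.5],[0.33,-0.2,0,3.2,-0.5],[0.33,-0.2,0,3.6,-0.5],[0.33,-0.2,0,3.6,-0.5],[0.3,-0.2,0,3.6,-0.5],[0.25,-0.2,0,3.6,-0.5],[0.2,-0.2,0,3.6,-0.5]]]'
python3 -m crank '[[[0.17,0,0,0,0],[0.15,0,0,0,0],[0.13,0,0,0,0],[0.1,0,0,0,0],[0.05,0,0,0,0],[0.05,0,0,0,0],[0.05,0,0,0,0],[0.05,0,0,0,0],[0.05,0,0,0,0],[0.05,0,0,0,0]]]'
```

```text
time: 10.25
tool_pos: [597.8, 192.9, 15.1]
tcp_rot: [-3.141, 0.0, -1.783]
contact_force: [1.0, 0.2, 1.3]
grip_width: 20.1
finger_force: 0.0
time: 11.25
tool_pos: [597.6, 192.9, 14.9]
tcp_rot: [-3.141, 0.0, -1.783]
contact_force: [-0.4, -0.0, 4.0]
grip_width: 13.8
finger_force: 30.0
```

```bash
python3 -m crank '[[[0.05,0,0,-0.5,0],[0.05,0,0,-1.2,0],[0.05,0,0,-2.2,0],[0.05,0,0,-3.5,0],[0.05,0,0,-5,0],[0.05,0,0,-6.5,0],[0.05,0,0,-8,0],[0.05,0,0,-8,0],[0.05,0,0,-8,0],[0.05,0,0,-8,0]]]'
python3 -c "
from h import *
go(576,-138,70,157.9)"
```

```text
time: 12.25
tool_pos: [597.0, 192.8, 94.1]
tcp_rot: [3.14, -0.0, -1.783]
contact_force: [0.0, -0.3, 0.1]
grip_width: 14.0
finger_force: 30.0
cm/deg: [32.78 -4.9   2.41 99.95]
```

```bash
python3 -m crank '[[[0.05,3,-0.5,0,8],[0.05,6.5,-1,0,16],[0.05,10,-1.5,0,24],[0.05,13.5,-2,0,32],[0.05,17,-2.5,0,40],[0.05,20.5,-3,0,48],[0.05,24,-3.6,0,56],[0.05,27.5,-4.1,0,64],[0.05,31,-4.6,0,72],[0.05,32.8,-4.9,0,80]]]'
python3 -m crank '[[[0.05,0,0,0,8],[0.05,0,0,0,16],[0.05,0,0,0,20],[0.05,0,0,1,20],[0.05,0,0,2.4,20],[0.05,0,0,2.4,20],[0.05,0,0,2.4,20],[0.05,0,0,2.4,20],[0.05,0,0,2.4,20],[0.05,0,0,2.4,20]]]'
python3 -c "
from h import *
go(576,-138,15,157.9)"
```

```text
time: 13.25
tool_pos: [575.6, -140.8, 93.8]
tcp_rot: [-3.142, -0.001, 3.096]
contact_force: [-1.0, 1.0, -1.0]
grip_width: 14.2
finger_force: 30.0
time: 14.25
tool_pos: [576.7, -138.2, 71.2]
tcp_rot: [3.141, 0.001, 2.755]
contact_force: [0.3, 0.2, -0.1]
grip_width: 13.7
finger_force: 30.0
cm/deg: [ 0.07 -0.01  5.62 -0.03]
```

```bash
python3 -m crank '[[[0.05,0,0,1,0],[0.05,0,0,2,0],[0.05,0,0,3,0],[0.05,0,0,3.8,0],[0.05,0,0,4.3,0],[0.05,0,0,4.7,0],[0.05,0,0,5.1,0],[0.05,0,0,5.4,0],[0.05,0,0,5.6,0],[0.05,0,0,5.6,0]]]'
python3 -c "
from h import *
o=bot.get_obs();print(o['contact_force'],o['moment'])"
```

```text
time: 15.25
tool_pos: [576.1, -137.9, 14.9]
tcp_rot: [3.142, -0.001, 2.755]
contact_force: [-2.0, 0.5, 2.0]
grip_width: 14.3
finger_force: 30.0
[-2.00496884  0.47339038  1.97589556] [ 0.10211419  0.41586312 -0.00376272]
```

Low force at full depth, so it fits. Release (open to 30 mm), rise, and shift to charger cell B (−46 mm along the charger's y).

```bash
python3 -m crank '[[[0.2,0,0,0,0],[0.3,0,0,0,0],[0.33,0,0,0,0],[0.33,0,0,0,0],[0.33,0,0,-1,0],[0.33,0,0,-2.5,0],[0.33,0,0,-4,0],[0.33,0,-2.3,-4,0],[0.33,0,-4.6,-4,0],[0.33,0,-4.6,-4,0]]]'
python3 - <<'E'
from h import *
b,_=snap("side","side3")
cv2.imwrite("pics/c5.png",cv2.resize(b[260:370,190:300],None,fx=5,fy=5,interpolation=cv2.INTER_CUBIC)[...,::-1])
go(558.7,-180.6,15,157.9)
E
```

```text
time: 16.25
tool_pos: [558.7, -183.0, 55.7]
tcp_rot: [-3.141, 0.001, 2.753]
contact_force: [-0.7, 1.2, -0.2]
grip_width: 30.1
finger_force: 0.0
cm/deg: [ 0.07  0.09  4.05 -0.16]
```

View pics/c5.png

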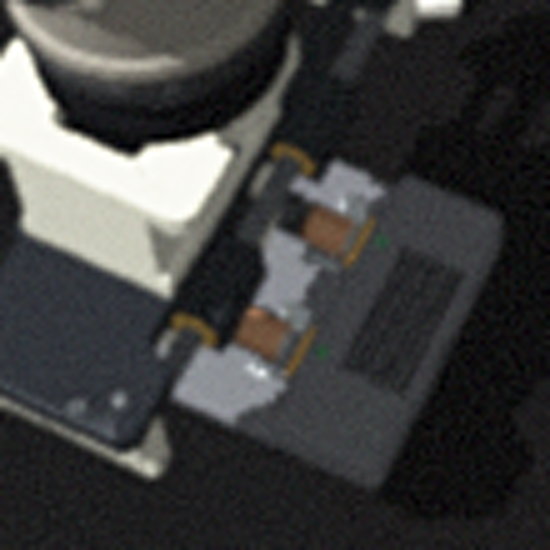

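The exchanged cell lies at crop (330,230), seated like its neighbour at (265,330). Picking the second charged cell.

```bash
python3 -m crank '[[[0.33,0,0,0.8,0],[0.33,0,0,1.6,0],[0.33,0,0,2.4,0],[0.33,0,0,3.2,0],[0.33,0,0,3.8,0],[0.33,0,0,4,0],[0.33,0,0,4,0],[0.3,0,0,4,0],[0.25,0,0,4,0],[0.2,0,0,4,0]]]'
python3 -m crank '[[[0.17,0,0,0,0],[0.15,0,0,0,0],[0.13,0,0,0,0],[0.1,0,0,0,0],[0.05,0,0,0,0],[0.05,0,0,0,0],[0.05,0,0,0,0],[0.05,0,0,0,0],[0.05,0,0,0,0],[0.05,0,0,0,0]]]'
```

```text
time: 17.3
tool_pos: [559.3, -180.8, 15.1]
tcp_rot: [3.142, 0.001, 2.755]
contact_force: [-0.3, 0.3, 0.5]
grip_width: 19.9
finger_force: 0.0
time: 18.3
tool_pos: [559.2, -180.7, 14.9]
tcp_rot: [3.141, 0.0, 2.755]
contact_force: [1.1, 1.3, 4.0]
grip_width: 14.1
finger_force: 30.0
```

```bash
python3 -m crank '[[[0.05,0,0,-0.5,0],[0.05,0,0,-1.2,0],[0.05,0,0,-2.2,0],[0.05,0,0,-3.5,0],[0.05,0,0,-5,0],[0.05,0,0,-6.5,0],[0.05,0,0,-8,0],[0.05,0,0,-8,0],[0.05,0,0,-8,0],[0.05,0,0,-8,0]]]'
python3 -c "
from h import *
go(597.7,192.9,95,257.85)"
```

```text
time: 19.3
tool_pos: [558.6, -180.5, 94.1]
tcp_rot: [3.141, -0.001, 2.755]
contact_force: [-0.4, 0.4, 0.6]
grip_width: 14.1
finger_force: 30.0
cm/deg: [ 1.046e+01  3.606e+01 -9.000e-02 -9.999e+01]
```

```bash
python3 -m crank '[[[0.05,1,3.2,0,-8],[0.05,2.1,7,0,-16],[0.05,3.2,11,0,-24],[0.05,4.4,15,0,-32],[0.05,5.6,19,0,-40],[0.05,6.7,23,0,-48],[0.05,7.9,27,0,-56],[0.05,9,31,0,-64],[0.05,10,34.5,0,-72],[0.05,10.5,36.1,0,-80]]]'
python3 -m crank '[[[0.05,0,0,0,-8],[0.05,0,0,0,-16],[0.05,0,0,0,-20],[0.05,0,0,1,-20],[0.05,0,0,2.4,-20],[0.05,0,0,2.4,-20],[0.05,0,0,2.4,-20],[0.05,0,0,2.4,-20],[0.05,0,0,2.4,-20],[0.05,0,0,2.4,-20]]]'
python3 -c "
from h import *
go(597.7,192.9,15,257.85)"
```

```text
time: 20.3
tool_pos: [597.2, 196.5, 93.6]
tcp_rot: [3.14, -0.0, -2.123]
contact_force: [-0.4, -0.4, -1.4]
grip_width: 14.2
finger_force: 30.0
time: 21.3
tool_pos: [598.1, 193.3, 71.2]
tcp_rot: [-3.141, 0.0, -1.783]
contact_force: [0.5, -0.3, -0.3]
grip_width: 14.4
finger_force: 30.0
cm/deg: [ 0.04  0.03  5.62 -0.01]
```

```bash
python3 -m crank '[[[0.05,0,0,1,0],[0.05,0,0,2,0],[0.05,0,0,3,0],[0.05,0,0,3.8,0],[0.05,0,0,4.3,0],[0.05,0,0,4.7,0],[0.05,0,0,5.1,0],[0.05,0,0,5.4,0],[0.05,0,0,5.6,0],[0.05,0,0,5.6,0]]]'
```

```text
time: 22.3
tool_pos: [598.9, 194.3, 15.7]
tcp_rot: [-3.139, 0.002, -1.783]
contact_force: [0.7, 5.1, 1.9]
grip_width: 14.2
finger_force: 30.0
```

```bash
python3 -m crank '[[[0.2,0,0,0,0],[0.3,0,0,0,0],[0.33,0,0,0,0],[0.33,0,0,0,0],[0.33,0,0,-1,0],[0.33,0,0,-2.5,0],[0.33,0,0,-4,0],[0.33,2.5,0,-4,0],[0.33,6,0,-4,0],[0.33,7.2,0,-4,0]]]'
python3 - <<'E'
from h import *
b,_=snap("side","side4")
cv2.imwrite("pics/c6.png",cv2.resize(b[120:230,220:320],None,fx=5,fy=5,interpolation=cv2.INTER_CUBIC)[...,::-1])
go(582.6,122.5,15,257.85)
E
```

```text
time: 23.3
tool_pos: [582.8, 120.7, 56.4]
tcp_rot: [-3.14, -0.0, -1.784]
contact_force: [0.0, -0.9, 0.0]
grip_width: 30.2
finger_force: 0.0
cm/deg: [-0.24  0.07  4.12 -0.13]
```

View pics/c6.png

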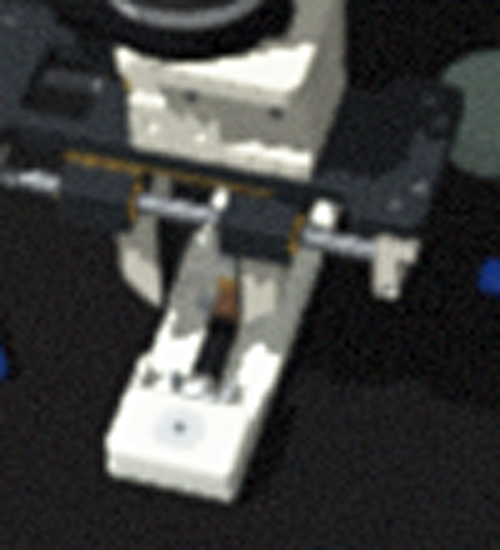

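The fingers straddle the near cell at crop (218,325). The far bay is hidden, so I'll check it later.

```bash
python3 -m crank '[[[0.33,0,0,0.8,0],[0.33,0,0,1.6,0],[0.33,0,0,2.4,0],[0.33,0,0,3.2,0],[0.33,0,0,3.8,0],[0.33,0,0,4.1,0],[0.33,0,0,4.1,0],[0.3,0,0,4.1,0],[0.25,0,0,4.1,0],[0.2,0,0,4.1,0]]]'
python3 -m crank '[[[0.17,0,0,0,0],[0.15,0,0,0,0],[0.13,0,0,0,0],[0.1,0,0,0,0],[0.05,0,0,0,0],[0.05,0,0,0,0],[0.05,0,0,0,0],[0.05,0,0,0,0],[0.05,0,0,0,0],[0.05,0,0,0,0]]]'
```

```text
time: 24.35
tool_pos: [583.0, 122.8, 14.1]
tcp_rot: [-3.141, 0.0, -1.783]
contact_force: [0.8, -0.3, 0.1]
grip_width: 19.9
finger_force: 0.0
time: 25.35
tool_pos: [582.9, 122.8, 13.9]
tcp_rot: [-3.141, 0.0, -1.783]
contact_force: [0.5, -0.8, 3.7]
grip_width: 14.0
finger_force: 30.0
```

Lift, checking both light bays with the side camera from above, then on to charger bay B (559.2, −180.7).

```bash
python3 -m crank '[[[0.05,0,0,-0.5,0],[0.05,0,0,-1.2,0],[0.05,0,0,-2.2,0],[0.05,0,0,-3.5,0],[0.05,0,0,-5,0],[0.05,0,0,-6.5,0],[0.05,0,0,-8,0],[0.05,0,0,-8,0],[0.05,0,0,-8,0],[0.05,0,0,-8,0]]]'
python3 -c "
from h import *
go(559.2,-180.7,95,157.9)"
```

```text
time: 26.35
tool_pos: [582.2, 122.8, 93.1]
tcp_rot: [3.14, -0.0, -1.783]
contact_force: [0.1, 0.2, 0.8]
grip_width: 14.2
finger_force: 30.0
cm/deg: [30.15 -4.13 -0.19 99.96]
```

```bash
python3 -m crank '[[[0.05,2.8,-0.4,0,8],[0.05,6,-0.8,0,16],[0.05,9.2,-1.3,0,24],[0.05,12.4,-1.7,0,32],[0.05,15.6,-2.1,0,40],[0.05,18.8,-2.6,0,48],[0.05,22,-3,0,56],[0.05,25.2,-3.5,0,64],[0.05,28.4,-3.9,0,72],[0.05,30.2,-4.1,0,80]]]'
python3 -m crank '[[[0.05,0,0,0,8],[0.05,0,0,0,16],[0.05,0,0,0,20],[0.05,0,0,1,20],[0.05,0,0,2.3,20],[0.05,0,0,2.3,20],[0.05,0,0,2.3,20],[0.05,0,0,2.3,20],[0.05,0,0,2.3,20],[0.05,0,0,2.3,20]]]'
python3 - <<'E'
from h import *
b,_=snap("side","side5")
f=lambda u,v:cv2.resize(b[v:v+100,u:u+80],None,fx=5,fy=5,interpolation=cv2.INTER_CUBIC)
cv2.imwrite("pics/c7.png",np.hstack([f(228,130),f(200,270)])[...,::-1])
go(559.2,-180.7,14,157.9)
E
```

```text
time: 27.35
tool_pos: [558.5, -183.3, 92.7]
tcp_rot: [3.141, -0.001, 3.097]
contact_force: [-0.1, 0.9, -0.2]
grip_width: 14.2
finger_force: 30.0
time: 28.35
tool_pos: [559.5, -181.1, 71.1]
tcp_rot: [3.142, 0.001, 2.755]
contact_force: [-0.2, 0.9, -0.0]
grip_width: 14.2
finger_force: 30.0
cm/deg: [ 0.04  0.03  5.71 -0.03]
```

View pics/c7.png

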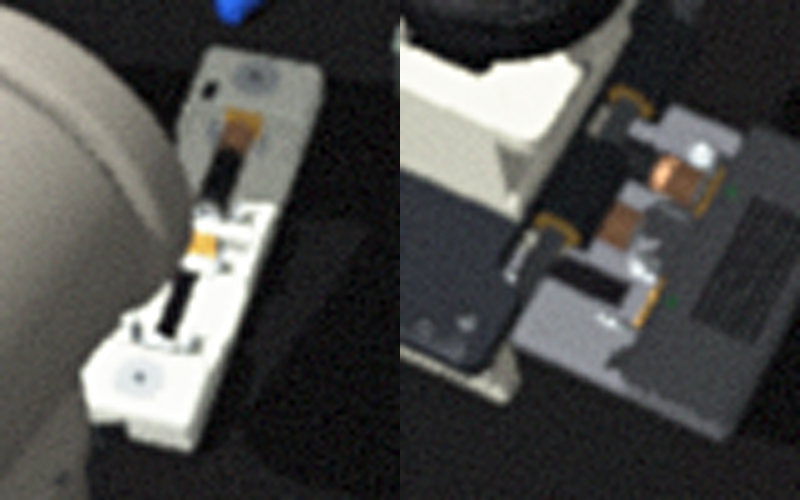

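The charged cell in the far light bay (crop (230,155)) lies flat with copper at the brass. The near bay is empty, and the charger's lower bay is ready at (600,280). Inserting the held cell.

```bash
python3 -m crank '[[[0.05,0,0,1,0],[0.05,0,0,2,0],[0.05,0,0,3,0],[0.05,0,0,3.8,0],[0.05,0,0,4.3,0],[0.05,0,0,4.7,0],[0.05,0,0,5.1,0],[0.05,0,0,5.4,0],[0.05,0,0,5.7,0],[0.05,0,0,5.7,0]]]'
```

```text
time: 29.4
tool_pos: [557.8, -180.3, 14.1]
tcp_rot: [3.142, -0.003, 2.755]
contact_force: [-6.6, 1.9, 8.0]
grip_width: 13.9
finger_force: 30.0
```

```bash
python3 -m crank '[[[0.2,0,0,0,0],[0.3,0,0,0,0],[0.33,0,0,0,0],[0.33,0,0,0,0],[0.33,0,0,-1,0],[0.33,0,0,-2.5,0],[0.33,0,0,-4,0],[0.33,0,0,-5,0],[0.33,0,0,-5,0],[0.33,0,0,-5,0]]]'
python3 -c "
from h import *
go(424.9,-20.4,4,157.9)"
```

```text
time: 30.4
tool_pos: [559.3, -181.0, 63.8]
tcp_rot: [3.141, 0.0, 2.755]
contact_force: [-0.6, 0.1, 0.4]
grip_width: 30.5
finger_force: 0.0
cm/deg: [18.5   9.81  5.98 -0.05]
```

```bash
python3 -m crank '[[[0.33,4,2.1,0,0],[0.33,8,4.2,0,0],[0.33,12,6.4,0,0],[0.33,16,8.5,0,0],[0.33,18.5,9.8,0.5,0],[0.33,18.5,9.8,2,0],[0.33,18.5,9.8,3,0],[0.33,18.5,9.8,3,0],[0.33,18.5,9.8,3,0],[0.33,18.5,9.8,3,0]]]'
python3 - <<'E'
from h import *
b,_=snap("side","side6")
f=lambda u,v,w=80:cv2.resize(b[v:v+100,u:u+w],None,fx=5,fy=5,interpolation=cv2.INTER_CUBIC)
cv2.imwrite("pics/c8.png",np.hstack([f(150,190),f(200,270)])[...,::-1])
go(424.9,-20.4,4,157.9)
E
```

```text
time: 31.4
tool_pos: [425.4, -21.0, 33.8]
tcp_rot: [3.141, 0.0, 2.754]
contact_force: [-0.5, 0.6, -0.7]
grip_width: 30.0
finger_force: 0.0
cm/deg: [ 0.06  0.03  2.99 -0.08]
```

View pics/c8.png

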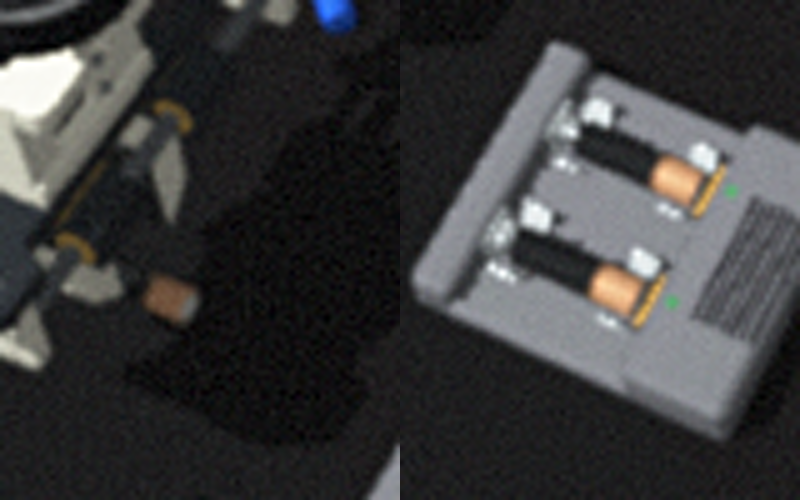

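Both charger cells are seated, copper at the brass (crop (685,180) and (620,290)). The parked cell's copper end is at (170,298), between the fingers. Picking it up.

```bash
python3 -m crank '[[[0.33,0,0,0.8,0],[0.33,0,0,1.6,0],[0.33,0,0,2.4,0],[0.33,0,0,2.9,0],[0.33,0,0,2.9,0],[0.33,0,0,2.9,0],[0.3,0,0,2.9,0],[0.25,0,0,2.9,0],[0.2,0,0,2.9,0],[0.17,0,0,2.9,0]]]'
python3 -m crank '[[[0.15,0,0,0,0],[0.13,0,0,0,0],[0.1,0,0,0,0],[0.05,0,0,0,0],[0.05,0,0,0,0],[0.05,0,0,0,0],[0.05,0,0,0,0],[0.05,0,0,-2,0],[0.05,0,0,-5,0],[0.05,0,0,-9,0]]]'
python3 -c "
from h import *
go(583,122.8,95,257.85)"
```

```text
time: 32.45
tool_pos: [425.0, -20.5, 4.9]
tcp_rot: [3.141, 0.0, 2.755]
contact_force: [-0.0, 0.3, 0.1]
grip_width: 16.9
finger_force: 0.0
time: 33.45
tool_pos: [423.6, -20.3, 94.5]
tcp_rot: [-3.141, -0.004, 2.755]
contact_force: [1.9, -0.8, -0.2]
grip_width: 14.0
finger_force: 30.0
cm/deg: [-9.370e+00  1.927e+01 -5.000e-02 -1.000e+02]
```

```bash
python3 -m crank '[[[0.05,-0.9,1.9,0,-8],[0.05,-1.9,4,0,-16],[0.05,-2.9,6,0,-24],[0.05,-3.9,8.2,0,-32],[0.05,-5,10.4,0,-40],[0.05,-6,12.5,0,-48],[0.05,-7,14.6,0,-56],[0.05,-8,16.6,0,-64],[0.05,-9,18.5,0,-72],[0.05,-9.3,19.2,0,-80]]]'
python3 -m crank '[[[0.05,0,0,0,-8],[0.05,0,0,0,-16],[0.05,0,0,0,-20],[0.05,0,0,1,-20],[0.05,0,0,2.3,-20],[0.05,0,0,2.3,-20],[0.05,0,0,2.3,-20],[0.05,0,0,2.3,-20],[0.05,0,0,2.3,-20],[0.05,0,0,2.3,-20]]]'
python3 -c "
from h import *
go(583,122.8,16.5,257.85)"
```

```text
time: 34.45
tool_pos: [584.5, 123.4, 94.1]
tcp_rot: [-3.141, 0.0, -2.125]
contact_force: [-0.0, 0.1, -0.9]
grip_width: 14.0
finger_force: 30.0
time: 35.45
tool_pos: [583.6, 122.3, 72.1]
tcp_rot: [-3.141, 0.0, -1.783]
contact_force: [0.1, 0.8, 0.1]
grip_width: 14.2
finger_force: 30.0
cm/deg: [-0.04  0.07  5.56 -0.  ]
```

```bash
python3 -m crank '[[[0.05,0,0,1,0],[0.05,0,0,2,0],[0.05,0,0,3,0],[0.05,0,0,3.8,0],[0.05,0,0,4.3,0],[0.05,0,0,4.7,0],[0.05,0,0,5.1,0],[0.05,0,0,5.3,0],[0.05,0,0,5.5,0],[0.05,0,0,5.5,0]]]'
```

```text
time: 36.45
tool_pos: [583.6, 122.4, 16.9]
tcp_rot: [-3.141, 0.0, -1.783]
contact_force: [0.5, 0.8, -0.5]
grip_width: 14.1
finger_force: 30.0
```

Seated with almost no force. Release, rise, and withdraw.

```bash
python3 -m crank '[[[0.05,0,0,0.1,0],[0.2,0,0,0.1,0],[0.3,0,0,0.1,0],[0.33,0,0,0.1,0],[0.33,0,0,0,0],[0.33,0,0,-1.5,0],[0.33,0,0,-3.5,0],[0.33,0,0,-6,0],[0.33,0,0,-9,0],[0.33,0,0,-12,0]]]'
python3 -m crank '[[[0.33,2,-2,0,0],[0.33,5,-5,0,0],[0.33,8,-8,0,0],[0.33,11,-11,0,0],[0.33,14,-14,0,0],[0.33,17,-16,0,0],[0.33,20,-16,0,0],[0.33,20,-16,0,0],[0.33,20,-16,0,0],[0.33,20,-16,0,0]]]'
python3 - <<'E'
from h import *
b,_=snap("side","side7"); a,_=snap("top","top7")
f=lambda i,u,v:cv2.resize(i[v:v+100,u:u+80],None,fx=5,fy=5,interpolation=cv2.INTER_CUBIC)
cv2.imwrite("pics/c9.png",np.hstack([f(b,228,130),f(b,200,270)])[...,::-1])
cv2.imwrite("pics/c10.png",np.hstack([cv2.resize(a[190:250,165:280],None,fx=4,fy=4,interpolation=2),cv2.resize(a[190:250,335:420],None,fx=4,fy=4,interpolation=2)])[...,::-1])
print(bot.get_obs()["tool_pos"])
E
```

```text
time: 37.45
tool_pos: [583.1, 122.2, 137.6]
tcp_rot: [3.141, -0.0, -1.783]
contact_force: [0.1, -0.4, 0.3]
grip_width: 30.5
finger_force: 0.0
time: 38.45
tool_pos: [700.8, -86.2, 136.3]
tcp_rot: [-3.14, -0.026, -1.82]
contact_force: [0.6, 0.6, -0.9]
grip_width: 29.9
finger_force: 0.0
[701.08297614 -86.30764569 136.35757108]
```

View pics/c9.png

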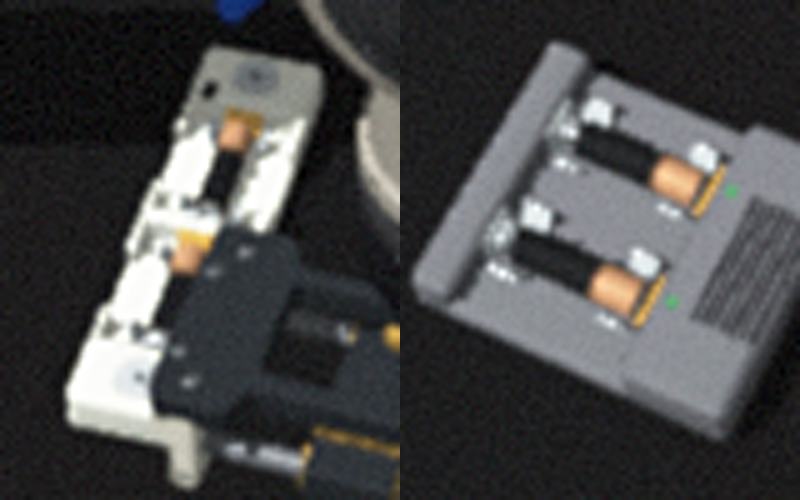

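View pics/c10.png

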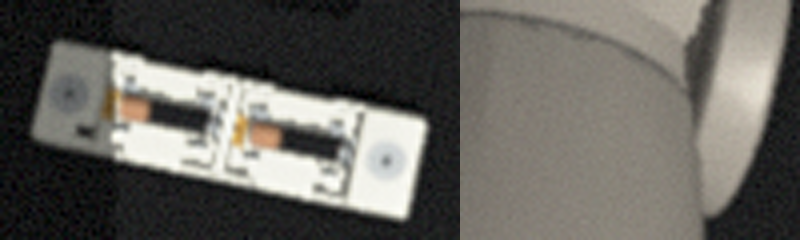

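All four cells lie flat with copper at the brass: light bar at c10 (150,110) and (295,135), charger at c9 (640,165) and (575,260). The arm stands clear. Handing in.

```bash
python3 -c "
from plant import bot
o=bot.get_obs();print(abs(o['dq']).max());print(bot.close_job())"
```

```text
0.005915262434562198
the job is handed in; nothing more can be done
None
```

I exchanged the cells and handed the job in at about 38.6 s: charged cells in the light, run-down ones in the charger, all four flat with copper to the brass in the last pictures, glass not touched; no verdict was returned.

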